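# Snap the drained paintbrush back into its rack clips

### The arm

A 7-joint arm with a two-finger parallel gripper is mounted at the origin on the work surface. World frame = base frame: x ahead of the robot, y to its left, z up, the work surface at z = 0. Lengths are in m, angles in rad, forces in N, time in s.
With the tool pointing down it reaches from about 0.35 to 0.9 m from the base axis. Payload 8.1 kg.
Tool frame: the origin (TCP) lies between the finger pads; the fingertips stand 22 mm ahead of it and the grasp point (between the pads) lies 3 mm ahead of it; z points along the fingers, y is the line along which they close (so a half turn about z gives the same grasp; the last joint's range is limited). The gripper opens to 92 mm and grips with 3 to 60 N. Pads are 19 mm wide; open, the fingers measure 130 mm over their backs; the gripper's body (75 mm by 190 mm) begins 47 mm behind the grasp point.
Start: joints at [-1.43, 0.434, 0.025, 1.573, -0.012, 1.134, -0.075], TCP at [0.151, 0.607, 0.249] pointing down, gripper open.
Joint ranges: [-2.62, 2.62], [-0.44, 2.09], [-1.27, 1.32], [0.08, 2.57], [-1.32, 4.46], [0.12, 2], [-2.74, 2.74]. Speed limits (rad/s): [2.22, 2.22, 3.01, 3.01, 3.14, 3.14, 3.14].

### API

Orientations are given as a rotation vector (axis times angle).
In Python, from rig import sense, capture, calibration, close_job gives the robot as it stands. The module is installed in compiled form; this text tells all that it offers.
- The arm moves only by the tool carry_out, never from a script. Its argument "rows" is a list of rows, each a list of 3 entries, a list of its own where there are three numbers: the shift along the tool's x, y, z in mm, then the turn, a rotation vector about the tool's x, y, z in degrees, then the closure in counts, from 0 (fully open) to 255 (shut). In form: [[[x, y, z], [ax, ay, az], jaw], ...]. A call has 1 to 5 rows; each row shifts and turns the commanded pose from where the row before left it, along the tool's axes as they then stand; what a row does not reach is not made up. A row lasts 1/12 s, in which the tool goes at most 41.7 mm and 7.16 degrees, less where a joint would pass 70% of its speed; a pose out of reach is approached as far as the arm can. A call is refused whole if a number of a shift passes 41.7 or a number of a turn 7.16, either way. A call with a gripper value outside its range is refused whole. The fingers move at their own pace and stop on an object; the grip force is fixed at half the most. Time passes only in rows, so rows that do not move let the fingers close. It gives the time, the measured TCP pose, the force, the opening and the grip force at its end, in the units of the state.
- sense(): the state, without advancing time (a new reading comes with each control period).
- capture(name): name is "scene" or "top"; returns the picture (420x560x3 uint8, red, green, blue); there is no depth.
- calibration(name): a dict with "fx", "fy", "cx", "cy" (pixels), "R" (3x3) and "t" (3): a world point X has camera coordinates R X + t. Camera axes: x right, y down, z forward; pixel columns grow to the right and rows downward; lengths in m; the calibration is good to about 2 mm. A picture is of the moment at which its call begins. calibration takes no time and is no camera call.
- close_job(): hands the job in; it is judged then, once.
The state is a dict: "time_s": time; "q": joint angles; "qd": joint speeds; "tau": joint torques, N m; "tcp_pos": TCP position; "orientation": TCP orientation; "contact_force": force on the tool from outside, world axes, zero at the start; "ft_torque": the same for the moment, N m; "width": finger opening in m; "finger_force": force on a finger pad.
Only numpy, scipy, OpenCV 4.12 (cv2) and the standard library are available. Lean on these libraries where they do the work, as an engineer would, in place of code of your own. Each camera call takes 0.05 s, during which the arm holds its last target. There are 200 camera calls.

### The job

Lift the red-handled paintbrush out of the draining channel, set it down on the table and let go to change your grip, then snap its handle into both spring clips of the empty rack berth, bristles inside that berth's white drip cup. Push until it snaps fully home, then stop pushing - do not ram it - and let go. Leave the jar, the can, the cup and the tin standing where they are.

Things in the scene. Friction and masses are not known exactly. Their poses are not given: they have to be found in the camera images.
- brush_grip (a point): centre of the middle of the brush handle; x axis along the brush to the bristles, z up as it lies. Flat brush 225 mm long, about 100 g. Along x: red round handle, 20 mm thick, -95 to +60 mm, with a black square 20 x 20 mm grip at -26 to +26; steel ferrule 44 wide, 20 high, +60 to +90; grey bristles 42 wide, 17 high, +90 to +130. Balances about 35 mm towards the bristles
- brush_ferrule (a point): centre of the brush's steel ferrule (44 mm wide, 20 mm high, 30 mm long), 75 mm from brush_grip towards the bristles, same axes. At the start only ferrule and bristles stick out of the channel and can be taken, across the 44 mm width
- brush: the whole brush; origin on its underside, 10 mm below brush_grip, same axes
- channel_mouth (a point): point on the table about below the ferrule's starting place. Fixed aluminium draining channel, its x axis along it towards its open end: it runs from x = -25 mm back to -180 mm, 44 mm wide outside, walls 42 mm high, inside 32 mm wide, floor 12 mm above the table. The brush handle lies in it, too tight for fingers beside it
- berth_seat (a point): in the empty berth: where brush_grip must end, 45 mm above the table; x axis level, along the berth towards its drip cup (the way the bristles must point). The handle is pushed straight down into the clips at x = -40 and +40 mm; between the clips the space is free down to the board, 33 mm below this point
- clip_front (a point): middle of the empty berth's clip nearer the drip cup, at x = +40 mm from berth_seat; its twin is at x = -40 mm. Each: two blue spring jaws, 12 mm long in x, open at the top. They resist once the handle's axis is 18 mm above the seat, with a peak of about 10 N (7 to 15) for both clips together, snap through some 7 mm above it and close over the handle
- drip_cup (a point): centre of the empty berth's white drip cup, 106 mm from berth_seat along x, at the same height. Inside 58 mm wide (y) and 80 mm long (x: +66 to +146 mm from berth_seat), walls to 17 mm above this point: no room in it for fingers beside the ferrule
- saddle: the empty berth's rubber pads, on which the handle comes to rest in the clips (origin on the board below berth_seat); they give by up to 4 mm, about 6 N per mm together; more than 35 N on them is ramming
- rack: fixed plywood rack board, 280 (x) x 230 (y) x 12 mm, origin at its underside centre; carries three parallel berths along x, 72 mm apart in y, the middle one at y = 0; the empty one may be any of the three
- tool_a (a point): middle of the green-handled brush that is fixed in a neighbouring berth, like brush_grip; same shape as the brush, same axes as berth_seat
- tool_b (a point): middle of the yellow-handled mini roller that is fixed in another berth: 20 mm handle, roller 36 mm in diameter from x = +75 to +130 mm
- jar_mid (a point): centre of a closed jar, 60 mm diameter, 85 mm high, standing on the table; leave alone
- can_mid (a point): centre of a can, 66 mm diameter, 100 mm high, standing on the table; leave alone
- cup_mid (a point): centre of a white plastic cup, 76 mm diameter, 85 mm high, standing on the table; leave alone
- tin_mid (a point): centre of a low blue tin, 60 mm diameter, 55 mm high, standing on the table; leave alone
Not all that is in view belongs to the job. Of the things like the brush, leave any that is pink; of the rest the smaller one is meant.

How it is judged:
On the way:
1. the brush lies flat and released on the table, out of the channel (distance of brush_grip from where it was at the start of the episode above 0.06 m and height (world z) of each of brush_grip, brush_ferrule below 0.017 m and contact force between the fingers and brush below 0.2 N), for 0.2 s.
At the end, for the whole second after the job is handed in: The brush is released and at rest in the empty berth: brush_grip within 15 mm along, 5 mm sideways and 4 mm in height of berth_seat, parallel to it within 0.06 rad, bristles in the drip cup (x of brush_grip in the frame of berth_seat between -0.015 and 0.015 m and y of brush_grip in the frame of berth_seat between -0.005 and 0.005 m and z of brush_grip in the frame of berth_seat between -0.004 and 0.004 m and x of brush_ferrule in the frame of berth_seat above 0.05 m and angle between the x axis of brush_grip and the x axis of berth_seat, either way round below 0.06 rad and linear speed of brush below 0.02 m/s and contact force between the fingers and brush below 0.2 N); the robot touches nothing.
It fails at once if the brush was rammed onto the pads (over 35 N) (contact force between brush and saddle above 35 N).
It fails at once if the jar was shifted by more than 30 mm or tipped (distance of jar_mid from where it was at the start of the episode above 0.03 m or angle between jar_mid's own z axis and vertical above 0.3 rad).
It fails at once if the can was shifted by more than 30 mm or tipped (distance of can_mid from where it was at the start of the episode above 0.03 m or angle between can_mid's own z axis and vertical above 0.3 rad).
It fails at once if the cup was shifted by more than 30 mm or tipped (distance of cup_mid from where it was at the start of the episode above 0.03 m or angle between cup_mid's own z axis and vertical above 0.3 rad).
It fails at once if the tin was shifted by more than 30 mm or tipped (distance of tin_mid from where it was at the start of the episode above 0.03 m or angle between tin_mid's own z axis and vertical above 0.3 rad).
It also fails if it takes over 64 s, if anything falls off the work surface, if the arm or the gripper's body presses on something with over 40 N, if the wrist force passes 120 N, or if a joint passes its speed limit or range.

## Working session

There is one attempt and no reset: what is moved stays moved. The work goes in short steps, Python scripts to look and compute and a tool call to move; the robot and the scene stay as the last step left them, time stands still between calls to the robot, and variables do not carry over. Pictures are saved under pics/ and viewed, at most 10 in all, crops included, and the job is handed in when it is done.

Besides the shell and the picture viewer there is one more tool, called after "Call:" by a JSON object that holds its "op" and its "data". carry_out: Moves the arm, as the interface text tells. Its arguments: {"type":"object","properties":{"rows":{"type":"array"}},"required":["rows"]}

```bash
mkdir -p pics; python3 - <<'E'
from rig import *
import cv2,numpy as np
np.set_printoptions(precision=4,suppress=True)
for n in("scene","top"):
    im=capture(n);cv2.imwrite(f"pics/{n}0.png",cv2.cvtColor(im,cv2.COLOR_RGB2BGR));c=calibration(n);print(n,c['fx'],c['cx'],c['cy'],c['R'],c['t'],-np.array(c['R']).T@np.array(c['t']))
print(sense())
E
```

```text
scene 471.1709745281507 273.8275164627818 211.15797135430486 [[-0.1957  0.9806 -0.0075]
 [ 0.5743  0.1085 -0.8114]
 [-0.7949 -0.1631 -0.5844]] [-0.0153 -0.21    1.5902] [1.3817 0.2972 0.7588]
top 499.8427317518809 280.8235147263337 208.27121395037426 [[-0.0272 -0.9996 -0.0044]
 [-0.9912  0.0275 -0.1292]
 [ 0.1293  0.0009 -0.9916]] [0.111  0.4323 1.5811] [0.2272 0.0976 1.6241]
{'time_s': 0.1, 'q': array([-1.4296,  0.4351,  0.025 ,  1.574 , -0.0116,  1.134 , -0.0751]), 'qd': array([ 0.0001, -0.0009,  0.0013, -0.0014,  0.0008, -0.0004, -0.0008]), 'tau': array([  0.0019, -66.9129,   0.9873, -31.515 ,  -0.0606,   0.0372,
         0.    ]), 'tcp_pos': array([0.1508, 0.6061, 0.248 ]), 'orientation': array([-0.3821, -3.1182,  0.0022]), 'contact_force': array([ 0.7822, -0.167 ,  0.1382]), 'ft_torque': array([ 0.0229,  0.0297, -0.0155]), 'finger_force': 0.0, 'width': 0.09190466240160694}
```

View pics/scene0.png

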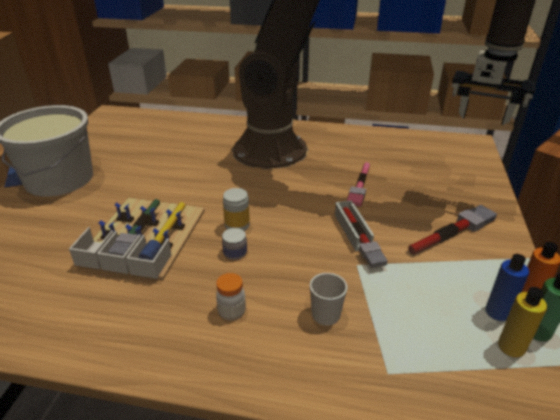

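View pics/top0.png

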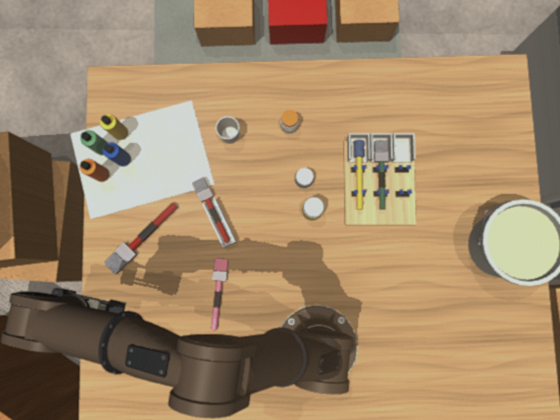

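The images show three brush-like things. In the top view these are a red brush in the channel at about (212,210), a larger red brush loose on the table at (145,237), and a pink one at (219,292). The one in the channel is the smaller non-pink brush, so it is the one meant. The empty berth is the right-hand one, with its cup at (403,148) and clips at (403,170) and (403,193). I'll confirm both in one enlarged crop.

```bash
python3 - <<'E'
import cv2,numpy as np
t=cv2.imread('pics/top0.png');s=cv2.imread('pics/scene0.png')
f=lambda im,x,y,w,h:cv2.resize(im[y:y+h,x:x+w],(400,300),interpolation=cv2.INTER_CUBIC)
cv2.imwrite('pics/crop.png',np.vstack([np.hstack([f(t,160,165,120,90),f(t,325,127,120,90)]),np.hstack([f(s,320,185,120,90),f(s,70,190,120,90)])]))
E
```

```text
(no output)
```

View pics/crop.png

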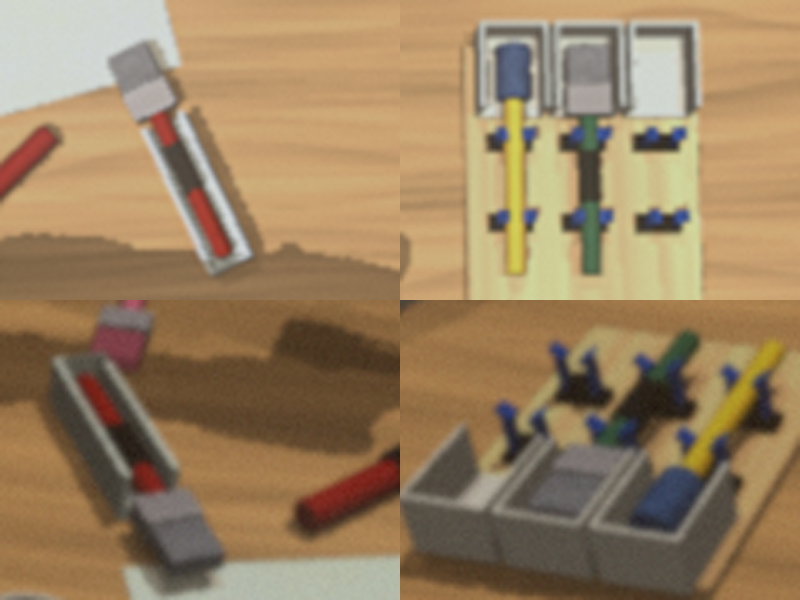

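The crop confirms it: the small red brush lies in the channel, and the right-hand berth is empty. Next I'll measure both with masks in the two views.

```bash
cat > h.py <<'E'
import cv2,numpy as np
from rig import *
np.set_printoptions(precision=4,suppress=True)
C={n:calibration(n) for n in("scene","top")}
def ray(n,p):
    c=C[n];R=np.array(c['R']);t=np.array(c['t'])
    d=R.T@np.array([(p[0]-c['cx'])/c['fx'],(p[1]-c['cy'])/c['fy'],1]);return -R.T@t,d
def plane(n,p,z):
    o,d=ray(n,p);return o+d*(z-o[2])/d[2]
def tri(pt,ps):
    a,d=ray('top',pt);b,e=ray('scene',ps)
    s=np.linalg.lstsq(np.c_[d,-e],b-a,rcond=None)[0];P=a+s[0]*d;Q=b+s[1]*e
    return (P+Q)/2,np.linalg.norm(P-Q)
def blobs(im,lo,hi,roi,amin=4):
    x,y,w,h=roi;m=np.zeros(im.shape[:2],np.uint8)
    m[y:y+h,x:x+w]=cv2.inRange(cv2.cvtColor(im,cv2.COLOR_BGR2HSV),np.array(lo),np.array(hi))[y:y+h,x:x+w]
    n,l,s,c=cv2.connectedComponentsWithStats(m)
    return [(c[i],s[i]) for i in range(1,n) if s[i,4]>=amin],m
E
python3 - <<'E'
from h import *
t=cv2.imread('pics/top0.png');s=cv2.imread('pics/scene0.png')
for nm,im,roi in(("top",t,(185,170,60,80)),("scene",s,(330,190,65,85))):
    h=cv2.cvtColor(im,cv2.COLOR_BGR2HSV);x,y,w,hh=roi
    m=np.zeros(im.shape[:2],np.uint8);r=np.s_[y:y+hh,x:x+w]
    m[r]=(((h[...,0]<6)|(h[...,0]>172))&(h[...,1]>130))[r]
    n,l,st,c=cv2.connectedComponentsWithStats(m);print(nm,[(c[i],st[i]) for i in range(1,n) if st[i,4]>5])
    ys,xs=np.nonzero(m)
    v=cv2.fitLine(np.c_[xs,ys].astype(np.float32),2,0,.01,.01).ravel();pr=(np.c_[xs,ys]-v[2:])@v[:2]
    e=[v[2:]+v[:2]*k for k in(pr.min(),pr.max())];print('ends',e,[plane(nm,k,.027) for k in e])
for nm,im,roi in(("top",t,(385,155,35,50)),("scene",s,(90,190,60,60))):
    print(nm,[(c,st[4]) for c,st in blobs(im,(105,110,40),(130,255,255),roi,3)[0]])
# cup white & ferrule grey ROI
for nm,im,roi in(("top",t,(392,130,25,32)),("top",t,(180,170,40,40)),("scene",s,(350,235,45,40))):
    h=cv2.cvtColor(im,cv2.COLOR_BGR2HSV);x,y,w,hh=roi
    b,m=blobs(im,(0,0,60),(180,60,255),roi,20);print(nm,b)
E
```

```text
top [(array([208.9535, 203.3953]), array([206, 199,   7,  10,  43], dtype=int32)), (array([222.4227, 231.3814]), array([217, 221,  12,  21,  97], dtype=int32))]
ends [array([206.8712, 199.062 ]), array([227.0401, 240.9807])] [array([0.472 , 0.3372, 0.027 ]), array([0.3347, 0.2738, 0.027 ])]
scene [(array([349.6628, 214.7907]), array([344, 207,  12,  16,  86], dtype=int32)), (array([363.6032, 237.8095]), array([360, 233,   9,  10,  63], dtype=int32))]
ends [array([343.8643, 199.5536]), array([365.1991, 242.3948])] [array([0.2971, 0.2713, 0.027 ]), array([0.4724, 0.3364, 0.027 ])]
top [(array([385.6667, 166.6667]), np.int32(6)), (array([400.125, 167.125]), np.int32(8)), (array([408., 167.]), np.int32(7)), (array([385.875, 191.875]), np.int32(8)), (array([401.3333, 191.8889]), np.int32(9)), (array([408.625, 191.75 ]), np.int32(8))]
scene [(array([117.6667, 205.3333]), np.int32(3)), (array([143.1667, 209.    ]), np.int32(6)), (array([101.7, 223.2]), np.int32(10)), (array([128.5, 227.3]), np.int32(10)), (array([137.75 , 228.125]), np.int32(8))]
top [(array([402.994, 146.994]), array([392, 133,  24,  29, 662], dtype=int32))]
top [(array([196.546 , 182.5714]), array([180, 170,  34,  31, 826], dtype=int32)), (array([215.3175, 204.3175]), array([212, 198,   8,  12,  63], dtype=int32)), (array([204.7407, 206.3333]), array([202, 203,   7,   7,  27], dtype=int32))]
scene [(array([372.3064, 258.0949]), array([350, 235,  45,  40, 917], dtype=int32))]
```

```bash
python3 - <<'E'
from h import *
t=cv2.imread('pics/top0.png');s=cv2.imread('pics/scene0.png')
def line(nm,im,lo,hi,roi,z):
    b,m=blobs(im,lo,hi,roi,1);ys,xs=np.nonzero(m);P=np.array([plane(nm,p,z)[:2] for p in zip(xs,ys)])
    v=cv2.fitLine(P.astype(np.float32),cv2.DIST_HUBER,0,.001,.001).ravel();d=v[:2]*np.sign(v[0]);pr=(P-v[2:])@d
    e=[v[2:]+d*k for k in(np.percentile(pr,.5),np.percentile(pr,99.5))];print(nm,len(xs),'ang',np.degrees(np.arctan2(d[1],d[0])),*e)
    return e
for z in(.045,.052):
    line('top',t,(20,120,90),(32,255,255),(350,145,20,70),z);line('scene',s,(20,140,90),(32,255,255),(150,200,40,45),z)
    line('top',t,(50,60,20),(95,255,255),(372,160,18,52),z);line('scene',s,(50,60,20),(95,255,255),(125,195,40,45),z)
print('ferrule',tri((203.8,194.4),(369.5,248.6)))
for a,b in(((397,168.4),(102.4,223)),((408.4,166.9),(112,223.6)),((397.7,193),(117,205)),((408,191.7),(127,206.5))):
  for c in (b,):print('jaw',tri(a,c),plane('top',a,.06))
# cup: profile along top view, row 147 and col 403
g=cv2.cvtColor(t,cv2.COLOR_BGR2GRAY)
print(g[147,385:420],g[128:170,403])
# brush end outline
print('bristle end',plane('top',(160+125/3.333,165+50/3.333),.03),tri((197.5,180),(378,263)))
# rack left/right edges at z=.012
for r in(180,200,215):
    row=cv2.cvtColor(t,cv2.COLOR_BGR2HSV)[r,340:422];print(r,row[:10,0],row[-12:,0], row[:10,2],row[-12:,2])
E
```

```text
top 297 ang -1.5574163 [ 0.427  -0.1514] [ 0.5929 -0.1559]
scene 298 ang -1.2826097 [ 0.4155 -0.15  ] [ 0.5805 -0.1537]
top 106 ang -2.8880346 [ 0.4249 -0.2229] [ 0.5743 -0.2304]
scene 77 ang -3.0931687 [ 0.4233 -0.2215] [ 0.5618 -0.229 ]
top 297 ang -1.5574292 [ 0.4261 -0.1503] [ 0.5912 -0.1548]
scene 298 ang -1.282609 [ 0.425  -0.1456] [ 0.5883 -0.1493]
top 106 ang -2.8880382 [ 0.4241 -0.2215] [ 0.5728 -0.229 ]
scene 77 ang -3.0931897 [ 0.4327 -0.2164] [ 0.5699 -0.2238]
ferrule (array([0.4883, 0.3477, 0.0224]), np.float64(3.2137188725716825e-06))
jaw (array([ 0.5557, -0.2884,  0.0583]), np.float64(0.028816025939573425)) [ 0.5489 -0.2744  0.06  ]
jaw (array([ 0.5484, -0.2996,  0.0533]), np.float64(0.027275516203115673)) [ 0.5527 -0.311   0.06  ]
jaw (array([ 0.4766, -0.2876,  0.0578]), np.float64(0.031562067324927306)) [ 0.4695 -0.2721  0.06  ]
jaw (array([ 0.4695, -0.2956,  0.051 ]), np.float64(0.024025524792726623)) [ 0.4728 -0.3049  0.06  ]
[137 136 119  99  90 119 174 148 124 178 208 213 213 212 212 213 212 211
 212 213 212 214 213 205 178 130  93  97 142 182 181 167 162 161 160] [168 163 156 159 172 186 166 113  95 121 172 206 209 208 210 211 211 212
 212 212 213 213 212 213 212 211 213 212 211 211 212 214 212 198 179 193
 197 191 162  89  51  52]
bristle end [0.5349 0.3666 0.03  ] (array([0.5364, 0.3684, 0.0221]), np.float64(0.0008264584334591419))
180 [16 16 16 16 17 22 24 25 24 22] [31 28 28 28 21 16 16 16 16 16 16 16] [193 194 195 190 180 192 204 207 206 205] [209 209 207 207 197 197 204 205 205 203 203 205]
200 [17 18 17 17 17 20 24 26 25 24] [28 29 30 32 32 23 17 16 16 16 16 16] [205 205 206 198 169 182 205 207 206 206] [207 207 209 214 207 186 189 200 203 201 203 202]
215 [17 17 17 17 17 18 21 24 26 24] [29 28 28 29 31 22 19 18 19 19 18 18] [205 205 207 198 171 184 204 207 207 207] [208 208 208 210 208 201 202 204 206 206 205 207]
```

```bash
python3 - <<'E'
from h import *
t=cv2.imread('pics/top0.png')
J=[]
for a,b in(((397,168.4),(112,223.6)),((408.4,166.9),(102.4,223)),((397.7,193),(127,206.5)),((408,191.7),(117,205))):
    print('jaw',tri(a,b));J.append(tri(a,b)[0])
# rack edges: hue transition wood(16.5)->ply(>=24), subpixel
h=cv2.cvtColor(cv2.GaussianBlur(t,(1,5),0),cv2.COLOR_BGR2HSV)[...,0].astype(float)
L=[];R=[]
for r in range(172,222):
    x=np.arange(338,352);v=h[r,x];i=np.argmax(v>20.5);L.append(plane('top',(x[i]-1+(20.5-v[i-1])/(v[i]-v[i-1]),r),.012))
    x=np.arange(424,408,-1);v=h[r,x];i=np.argmax(v>22);R.append(plane('top',(x[i]+1-(22-v[i-1])/(v[i]-v[i-1]),r),.012))
for nm,E in(('L',L),('R',R)):
    E=np.array(E);p=np.polyfit(E[:,0],E[:,1],1);k=np.polyfit(E[:,0],E[:,1],1);print(nm,np.degrees(np.arctan(p[0])),'y at x=.51',np.polyval(p,.51),'std',np.std(E[:,1]-np.polyval(p,E[:,0])))
# rear/front edges of rack along columns
for c in (350,380,412):
    print(c,h[218:232,c],h[126:140,c])
for n in ((350,226),(412,225)):print(plane('top',n,.012))
E
```

```text
jaw (array([ 0.5511, -0.2785,  0.0557]), np.float64(0.006477718070338205))
jaw (array([ 0.5527, -0.31  ,  0.055 ]), np.float64(0.004712661339333914))
jaw (array([ 0.472 , -0.2769,  0.0527]), np.float64(0.006577393149426742))
jaw (array([ 0.4738, -0.3067,  0.0553]), np.float64(0.001208424970786041))
L -1.3281423783820314 y at x=.51 -0.11265515501060948 std 0.0004170492907828961
R -1.7403026145643832 y at x=.51 -0.33915145400513463 std 0.0007309151628324563
350 [23. 23. 23. 23. 22. 21. 19. 17. 17. 16. 16. 16. 16. 16.] [16. 16. 16. 16. 16. 16. 16. 17. 21. 30. 26. 27. 30. 30.]
380 [24. 24. 24. 25. 24. 22. 20. 18. 16. 16. 17. 16. 16. 16.] [17. 17. 17. 17. 17. 17. 17. 20. 21. 21. 20. 23. 28. 28.]
412 [27. 27. 27. 28. 27. 25. 21. 18. 16. 16. 16. 16. 16. 16.] [17. 18. 17. 16. 16. 16. 16. 17. 23. 27. 26. 23. 23. 23.]
[ 0.3733 -0.1231  0.012 ]
[ 0.371  -0.3236  0.012 ]
```

Call:
{"op": "carry_out", "data": {"rows": [[[0,0,0],[0,0,-6.5],0],[[0,0,0],[0,0,-6.5],0],[[0,0,0],[0,0,-6.5],0],[[0,0,0],[0,0,-6.5],0],[[0,0,0],[0,0,-6.5],0]]}}

```text
time_s: 0.52
tcp_pos: [0.1509, 0.6062, 0.2483]
orientation: [0.514, -3.099, 0.001]
contact_force: [0.7, -0.4, -0.5]
width: 0.0916
finger_force: 0.0
```

```bash
cat > go.py <<'E'
import sys,numpy as np
from rig import sense
from scipy.spatial.transform import Rotation as Ro
s=sense();R=Ro.from_rotvec(s['orientation']).as_matrix()
x,y,z,a=map(float,sys.argv[1:5])
d=R.T@(np.array([x,y,z])-s['tcp_pos'])*1000
D=np.array([[np.sin(np.radians(a)),np.cos(np.radians(a)),0],[-np.cos(np.radians(a)),np.sin(np.radians(a)),0],[0,0,-1]]).T  # x,y,z columns
D[:,1]=[np.cos(np.radians(a)),np.sin(np.radians(a)),0];D[:,2]=[0,0,-1];D[:,0]=np.cross(D[:,1],D[:,2])
r=np.degrees(Ro.from_matrix(R.T@D).as_rotvec())
print('shift',d.round(1),'turn',r.round(2),'t',s['time_s'],'tcp',s['tcp_pos'].round(4),'w',round(s['width'],4),'F',s['contact_force'].round(2),'ff',round(s['finger_force'],2),'q',s['q'].round(2))
E
python3 go.py .486 .345 .13 114.8
```

```text
shift [-232.8 -355.4  118.5] turn [-0.05 -0.03 -5.95] t 0.5167 tcp [0.1509 0.6062 0.2483] w 0.0916 F [ 0.66 -0.4  -0.52] ff 0.0 q [-1.34  0.44 -0.1   1.57  0.05  1.14  0.44]
```

Call:
{"op": "carry_out", "data": {"rows": [[[-19,-30,5],[0,0,0],0],[[-19,-30,5],[0,0,0],0],[[-19,-30,5],[0,0,0],0],[[-19,-30,5],[0,0,0],0],[[-19,-30,5],[0,0,0],0]]}}

```text
time_s: 0.93
tcp_pos: [0.2896, 0.493, 0.2232]
orientation: [0.506, -3.1, 0.001]
contact_force: [1.0, 0.2, -0.2]
width: 0.0921
finger_force: 0.0
```

Call:
{"op": "carry_out", "data": {"rows": [[[-19,-30,10],[0,0,0],0],[[-19,-30,10],[0,0,0],0],[[-19,-30,10],[0,0,0],0],[[-19,-30,10],[0,0,0],0],[[-19,-30,10],[0,0,0],0]]}}

```text
time_s: 1.35
tcp_pos: [0.4273, 0.381, 0.1731]
orientation: [0.506, -3.1, 0.0]
contact_force: [-0.1, -0.2, 1.1]
width: 0.0919
finger_force: 0.0
```

```bash
python3 go.py .486 .345 .13 114.8
```

```text
shift [-44.2 -52.8  43.1] turn [-0.01 -0.02 -6.27] t 1.35 tcp [0.4273 0.381  0.1731] w 0.0919 F [-0.06 -0.21  1.1 ] ff 0.0 q [-0.81  0.43 -0.02  1.79  0.01  0.92  1.06]
```

Call:
{"op": "carry_out", "data": {"rows": [[[-22,-26.5,22],[0,0,0],0],[[-22,-26.5,22],[0,0,0],0],[[0,0,20],[0,0,-6.3],0],[[0,0,20],[0,0,0],0],[[0,0,0],[0,0,0],0]]}}

```text
time_s: 1.77
tcp_pos: [0.4834, 0.3437, 0.0857]
orientation: [0.672, -3.063, 0.005]
contact_force: [-1.1, -1.0, -0.2]
width: 0.0919
finger_force: 0.0
```

```bash
python3 go.py .486 .345 .037 114.8;python3 - <<'E'
from h import *
o=[]
for n,x,y in(("scene",320,180),("top",150,150)):
    im=cv2.cvtColor(capture(n),cv2.COLOR_RGB2BGR);o.append(cv2.resize(im[y:y+100,x:x+100],(400,400),interpolation=cv2.INTER_CUBIC))
cv2.imwrite('pics/a.png',np.hstack(o))
E
```

```text
shift [-3.2  0.1 48.7] turn [-0.09 -0.38 -0.05] t 1.7667 tcp [0.4834 0.3437 0.0857] w 0.0919 F [-1.11 -1.04 -0.21] ff 0.0 q [-0.68  0.56 -0.04  1.81  0.03  0.77  1.27]
```

View pics/a.png

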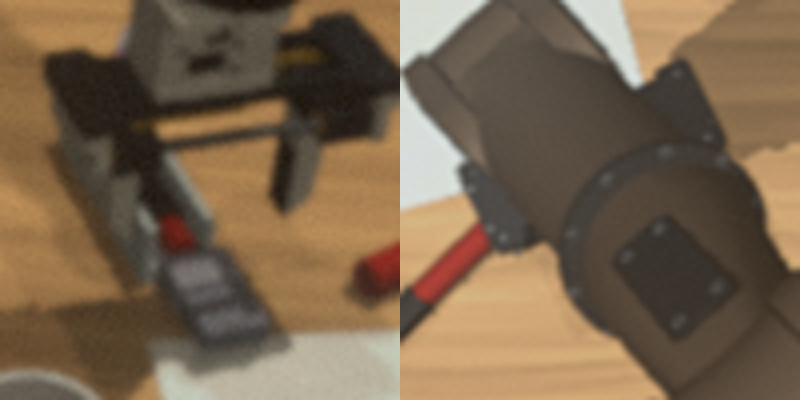

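The left half (scene) shows the fingers straddling the ferrule at crop (200,270). The right half (top) is blocked by the arm. Alignment looks right, so I'll descend and grip.

Call:
{"op": "carry_out", "data": {"rows": [[[-2,0,20],[0,-0.4,0],0],[[-1,0,18],[0,0,0],0],[[0,0,10.7],[0,0,0],0],[[0,0,0],[0,0,0],100],[[0,0,0],[0,0,0],255]]}}

```text
time_s: 2.28
tcp_pos: [0.4877, 0.348, 0.0417]
orientation: [-0.674, 3.061, 0.003]
contact_force: [0.2, 0.7, -0.3]
width: 0.0825
finger_force: 0.0
```

Call:
{"op": "carry_out", "data": {"rows": [[[0,0,0],[0,0,0],255],[[0,0,0],[0,0,0],255],[[0,0,0],[0,0,0],255],[[0,0,0],[0,0,0],255],[[0,0,0],[0,0,0],255]]}}

```text
time_s: 2.7
tcp_pos: [0.488, 0.3476, 0.0415]
orientation: [-0.674, 3.061, 0.003]
contact_force: [-1.0, 0.6, -0.2]
width: 0.0496
finger_force: 0.0
```

```bash
python3 go.py .486 .345 .037 114.8
```

```text
shift [ 3.  -1.5  4.5] turn [0.01 0.44 0.02] t 2.7 tcp [0.488  0.3476 0.0415] w 0.0496 F [-0.97  0.55 -0.16] ff 0.0 q [-0.69  0.63 -0.03  1.84  0.04  0.67  1.26]
```

Call:
{"op": "carry_out", "data": {"rows": [[[1,-1,4.5],[0,0.4,0],90],[[0,0,0],[0,0,0],255],[[0,0,0],[0,0,0],255],[[0,0,0],[0,0,0],255],[[0,0,0],[0,0,0],255]]}}

```text
time_s: 3.12
tcp_pos: [0.4873, 0.3461, 0.0363]
orientation: [0.675, -3.068, 0.0]
contact_force: [0.0, 0.3, -1.5]
width: 0.0438
finger_force: 30.0
```

```bash
python3 go.py .486 .345 .037 114.8
```

```text
shift [ 1.6 -0.5 -0.7] turn [-0.   -0.02  0.02] t 3.1167 tcp [0.4873 0.3461 0.0363] w 0.0438 F [ 0.05  0.3  -1.47] ff 30.0 q [-0.68  0.64 -0.04  1.84  0.03  0.67  1.27]
```

Gripped at 44 mm, which is the ferrule's width. Now I'll lift.

Call:
{"op": "carry_out", "data": {"rows": [[[0,0,-10],[0,0,0],255],[[0,0,-20],[0,0,0],255],[[0,0,-25],[0,0,0],255],[[0,0,-25],[0,0,0],255],[[0,0,0],[0,0,0],255]]}}

```text
time_s: 3.53
tcp_pos: [0.4896, 0.348, 0.122]
orientation: [-0.674, 3.062, 0.006]
contact_force: [0.5, 0.7, -1.0]
width: 0.0437
finger_force: 30.0
```

```bash
python3 go.py .525 .15 .1 88.5
```

```text
shift [  51.1 -194.6   21.3] turn [ 0.21  0.39 26.32] t 3.5333 tcp [0.4896 0.348  0.122 ] w 0.0437 F [ 0.49  0.74 -1.  ] ff 30.0 q [-0.68  0.52 -0.04  1.78  0.02  0.83  1.27]
```

Call:
{"op": "carry_out", "data": {"rows": [[[8.5,-32,0],[0,0,0],255],[[8.5,-33,0],[0,0,0],255],[[8.5,-33,0],[0,0,0],255],[[8.5,-33,0],[0,0,0],255],[[8.5,-33,0],[0,0,0],255]]}}

```text
time_s: 3.95
tcp_pos: [0.5176, 0.178, 0.1169]
orientation: [-0.676, 3.068, 0.0]
contact_force: [0.4, -0.0, -1.4]
width: 0.0439
finger_force: 30.0
```

Call:
{"op": "carry_out", "data": {"rows": [[[8.5,-32,0],[0,0,0],255],[[0,0,0],[0,0,6.6],255],[[0,0,0],[0,0,6.6],255],[[0,0,0],[0,0,6.6],255],[[0,0,0],[0,0,6.6],255]]}}

```text
time_s: 4.37
tcp_pos: [0.5234, 0.1465, 0.1168]
orientation: [0.053, 3.141, 0.0]
contact_force: [-0.4, 0.6, -1.4]
width: 0.044
finger_force: 30.0
```

```bash
python3 go.py .525 .15 .025 88.5;python3 - <<'E'
from h import *
o=[]
for n,x,y in(("scene",210,150),("top",160,100)):
    im=cv2.cvtColor(capture(n),cv2.COLOR_RGB2BGR);o.append(cv2.resize(im[y:y+160,x:x+160],(400,400),interpolation=cv2.INTER_CUBIC))
cv2.imwrite('pics/b.png',np.hstack(o))
E
```

```text
shift [-1.5  3.5 91.8] turn [ 0.02  0.01 -0.45] t 4.3667 tcp [0.5234 0.1465 0.1168] w 0.044 F [-0.45  0.64 -1.38] ff 29.99 q [-0.44  0.45  0.09  1.93 -0.06  0.76  1.22]
```

View pics/b.png

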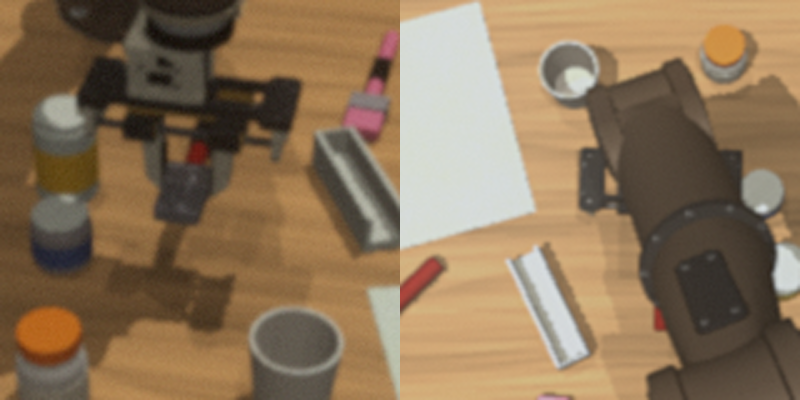

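The brush is held and the channel is empty. The gripper's right end is near the tin at (763,190) and the can at (790,270), so I'll shift about 20 mm to +y before setting down.

Call:
{"op": "carry_out", "data": {"rows": [[[-1,22,20],[0,0,0],255],[[0,0,25],[0,0,0],255],[[0,0,20],[0,0,0],255],[[0,0,12],[0,0,0],255],[[0,0,0],[0,0,0],255]]}}

```text
time_s: 4.88
tcp_pos: [0.5232, 0.1685, 0.0372]
orientation: [-0.036, -3.137, 0.002]
contact_force: [-0.8, -0.6, -1.2]
width: 0.0441
finger_force: 30.0
```

```bash
python3 go.py .525 .168 .025 88.5;python3 -c "
from h import *
print(plane('top',(313,207),.1),plane('top',(304.5,177),.055))"
```

```text
shift [-1.9 -0.4 12.2] turn [-0.09 -0.23  0.19] t 4.8833 tcp [0.5232 0.1685 0.0372] w 0.0441 F [-0.84 -0.58 -1.17] ff 30.0 q [-0.46  0.58  0.07  1.96 -0.07  0.6   1.21]
[ 0.4271 -0.      0.1   ] [0.5302 0.0208 0.055 ]
```

Call:
{"op": "carry_out", "data": {"rows": [[[0,0,6],[0,0,0],255],[[0,0,5],[0,0,0],255],[[0,0,0],[0,0,0],255],[[0,0,0],[0,0,0],255]]}}

```text
time_s: 5.22
tcp_pos: [0.5253, 0.169, 0.029]
orientation: [0.042, 3.141, 0.001]
contact_force: [-0.3, -0.6, -1.4]
width: 0.0435
finger_force: 30.0
```

```bash
python3 go.py .525 .168 .025 88.5
```

```text
shift [ 0.2 -1.   4. ] turn [ 0.02  0.03 -0.04] t 5.2167 tcp [0.5253 0.169  0.029 ] w 0.0435 F [-0.32 -0.56 -1.44] ff 30.0 q [-0.46  0.6   0.07  1.97 -0.07  0.58  1.21]
```

Call:
{"op": "carry_out", "data": {"rows": [[[0,0,2],[0,0,0],255],[[0,0,1.5],[0,0,0],255],[[0,0,0],[0,0,0],255],[[0,0,0],[0,0,0],255]]}}

```text
time_s: 5.55
tcp_pos: [0.525, 0.1689, 0.0251]
orientation: [0.043, 3.141, 0.0]
contact_force: [-0.1, -0.1, -1.2]
width: 0.044
finger_force: 30.0
```

```bash
python3 go.py .525 .168 .025 88.5
```

```text
shift [ 0.  -0.9  0.1] turn [ 0.    0.01 -0.07] t 5.55 tcp [0.525  0.1689 0.0251] w 0.044 F [-0.07 -0.08 -1.23] ff 30.0 q [-0.46  0.6   0.07  1.97 -0.07  0.57  1.21]
```

Call:
{"op": "carry_out", "data": {"rows": [[[0,0,0],[0,0,0],60],[[0,0,0],[0,0,0],60],[[0,0,0],[0,0,0],60],[[0,0,0],[0,0,0],60],[[0,0,0],[0,0,0],60]]}}

```text
time_s: 5.97
tcp_pos: [0.5251, 0.1689, 0.0251]
orientation: [0.043, 3.141, 0.0]
contact_force: [-0.0, -0.2, 0.6]
width: 0.069
finger_force: 0.0
```

Call:
{"op": "carry_out", "data": {"rows": [[[0,0,-20],[0,0,0],60],[[0,0,-35],[0,0,0],60],[[0,0,-35],[0,0,0],60],[[0,0,-35],[0,0,0],60],[[0,0,-35],[0,0,0],60]]}}

```text
time_s: 6.38
tcp_pos: [0.5246, 0.1687, 0.1867]
orientation: [-0.043, -3.141, 0.0]
contact_force: [0.9, 0.2, -0.4]
width: 0.0703
finger_force: 0.0
```

Call:
{"op": "carry_out", "data": {"rows": [[[0,40,0],[0,0,0],60],[[0,40,0],[0,0,0],60],[[0,40,0],[0,0,0],60],[[0,40,0],[0,0,0],60],[[0,40,0],[0,0,0],60]]}}

```text
time_s: 6.8
tcp_pos: [0.5302, 0.3706, 0.1853]
orientation: [0.044, 3.141, 0.0]
contact_force: [0.9, 0.6, 0.3]
width: 0.0705
finger_force: 0.0
```

```bash
python3 go.py .45 .168 .1 88.5;python3 - <<'E'
from h import *
o=[]
for n,x,y in(("scene",210,150),("top",200,130)):
    im=cv2.cvtColor(capture(n),cv2.COLOR_RGB2BGR);cv2.imwrite(f'pics/{n}1.png',im);o.append(cv2.resize(im[y:y+120,x:x+120],(400,400),interpolation=cv2.INTER_CUBIC))
    h=cv2.cvtColor(im,cv2.COLOR_BGR2HSV);m=np.zeros(im.shape[:2],np.uint8)
    r=np.s_[150:245,235:290] if n=='top' else np.s_[160:260,260:320]
    m[r]=(((h[...,0]<6)|(h[...,0]>172))&(h[...,1]>130))[r]
    ys,xs=np.nonzero(m)
    if len(xs)<10: print(n,'few');continue
    P=np.array([plane(n,p,.014)[:2] for p in zip(xs,ys)],np.float32);v=cv2.fitLine(P,cv2.DIST_HUBER,0,.001,.001).ravel();d=v[:2]*np.sign(v[0]);pr=(P-v[2:])@d
    print(n,len(xs),np.degrees(np.arctan2(d[1],d[0])),v[2:]+d*pr.min(),v[2:]+d*pr.max())
cv2.imwrite('pics/c.png',np.hstack(o))
E
```

```text
shift [  74.5 -204.8   85.2] turn [ 0.01  0.01 -0.09] t 6.8 tcp [0.5302 0.3706 0.1853] w 0.0705 F [0.87 0.6  0.32] ff 0.0 q [-0.74  0.52  0.08  1.6  -0.05  1.02  0.89]
scene 116 -1.9516327 [0.3603 0.1756] [0.5035 0.1707]
top 125 -1.1488484 [0.3585 0.1709] [0.5058 0.168 ]
```

View pics/c.png

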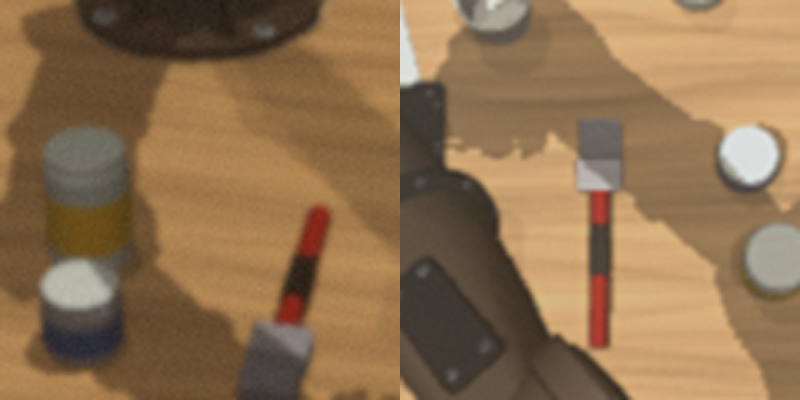

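The brush lies flat and free on the table: handle at crop (600,270), aligned with x. Next I'll regrip it at the black section.

Call:
{"op": "carry_out", "data": {"rows": [[[15,-41,0],[0,0,0],60],[[15,-41,0],[0,0,0],60],[[15,-41,0],[0,0,0],60],[[15,-41,0],[0,0,0],60],[[14.5,-39,0],[0,0,0],60]]}}

```text
time_s: 7.32
tcp_pos: [0.4522, 0.1734, 0.1849]
orientation: [0.043, 3.141, -0.0]
contact_force: [1.1, -0.6, 0.3]
width: 0.0705
finger_force: 0.0
```

Call:
{"op": "carry_out", "data": {"rows": [[[0,0,30],[0,0,0],60],[[0,0,30],[0,0,0],60],[[0,0,30],[0,0,0],60],[[0,0,30],[0,0,0],60],[[0,0,0],[0,0,0],60]]}}

```text
time_s: 7.73
tcp_pos: [0.4505, 0.1737, 0.061]
orientation: [-0.043, -3.135, 0.005]
contact_force: [0.1, -0.6, -1.2]
width: 0.0701
finger_force: 0.0
```

```bash
python3 go.py .45 .1695 .024 88.5
```

```text
shift [ 0.1 -4.1 37. ] turn [-0.2  -0.36 -0.07] t 7.7333 tcp [0.4505 0.1737 0.061 ] w 0.0701 F [ 0.06 -0.56 -1.18] ff 0.0 q [-0.53  0.47  0.07  2.11 -0.06  0.57  1.12]
```

Call:
{"op": "carry_out", "data": {"rows": [[[0,-4,20],[0,0,0],60],[[0,0,10],[0,0,0],60],[[0,0,4],[0,0,0],60],[[0,0,0],[0,0,0],60],[[0,0,0],[0,0,0],60]]}}

```text
time_s: 8.15
tcp_pos: [0.4537, 0.1717, 0.0319]
orientation: [0.043, 3.141, 0.001]
contact_force: [0.5, 0.1, 0.8]
width: 0.0699
finger_force: 0.0
```

```bash
python3 go.py .45 .1695 .024 88.5
```

```text
shift [ 3.6 -2.3  7.9] turn [ 0.03  0.04 -0.06] t 8.15 tcp [0.4537 0.1717 0.0319] w 0.0699 F [0.48 0.08 0.85] ff 0.0 q [-0.52  0.52  0.06  2.13 -0.07  0.5   1.14]
```

Call:
{"op": "carry_out", "data": {"rows": [[[3.5,-2,4],[0,0,0],60],[[0,0,4],[0,0,0],60],[[0,0,0],[0,0,0],150],[[0,0,0],[0,0,0],150],[[0,0,0],[0,0,0],150]]}}

```text
time_s: 8.57
tcp_pos: [0.4498, 0.1695, 0.0232]
orientation: [0.043, 3.141, 0.0]
contact_force: [0.1, 1.1, -0.5]
width: 0.0544
finger_force: 0.0
```

```bash
python3 go.py .45 .1695 .024 88.5
```

```text
shift [-0.2  0.  -0.8] turn [ 0.01  0.01 -0.07] t 8.5667 tcp [0.4498 0.1695 0.0232] w 0.0544 F [ 0.14  1.13 -0.51] ff 0.0 q [-0.52  0.53  0.06  2.14 -0.07  0.47  1.14]
```

Call:
{"op": "carry_out", "data": {"rows": [[[0,0,0],[0,0,0],255],[[0,0,0],[0,0,0],255],[[0,0,0],[0,0,0],255],[[0,0,0],[0,0,0],255],[[0,0,0],[0,0,0],255]]}}

```text
time_s: 8.98
tcp_pos: [0.4498, 0.1694, 0.0231]
orientation: [0.043, 3.141, 0.0]
contact_force: [0.1, 0.6, -1.0]
width: 0.0215
finger_force: 0.1
```

Call:
{"op": "carry_out", "data": {"rows": [[[0,0,0],[0,0,0],255],[[0,0,0],[0,0,0],255],[[0,0,0],[0,0,0],255]]}}

```text
time_s: 9.23
tcp_pos: [0.4497, 0.1695, 0.0231]
orientation: [0.043, 3.141, 0.0]
contact_force: [-0.1, 0.3, 0.3]
width: 0.0199
finger_force: 29.9
```

```bash
python3 go.py .45 .1695 .024 88.5
```

```text
shift [-0.3  0.  -0.9] turn [ 0.01  0.   -0.07] t 9.2333 tcp [0.4497 0.1695 0.0231] w 0.0199 F [-0.05  0.32  0.32] ff 29.95 q [-0.52  0.53  0.06  2.14 -0.07  0.47  1.14]
```

Call:
{"op": "carry_out", "data": {"rows": [[[0,0,-20],[0,0,0],255],[[0,0,-40],[0,0,0],255],[[0,0,-40],[0,0,0],255],[[0,0,-40],[0,0,0],255],[[0,0,-40],[0,0,0],255]]}}

```text
time_s: 9.65
tcp_pos: [0.449, 0.169, 0.2048]
orientation: [-0.043, -3.141, 0.001]
contact_force: [1.4, 1.3, -2.4]
width: 0.0198
finger_force: 29.9
```

Call:
{"op": "carry_out", "data": {"rows": [[[-4,-35,0],[0,0,0],255],[[-4,-35,0],[0,0,0],255],[[-4,-35,0],[0,0,0],255],[[-4,-35,0],[0,0,0],255],[[-4,-35,0],[0,0,0],255]]}}

```text
time_s: 10.07
tcp_pos: [0.4644, -0.0077, 0.2031]
orientation: [-0.043, -3.141, -0.0]
contact_force: [1.4, -0.0, -0.3]
width: 0.02
finger_force: 29.9
```

Call:
{"op": "carry_out", "data": {"rows": [[[-4,-35,0],[0,0,0],255],[[-4,-35,0],[0,0,0],255],[[-4,-35,0],[0,0,0],255],[[-4,-35,0],[0,0,0],255],[[-4,-35,0],[0,0,0],255]]}}

```text
time_s: 10.48
tcp_pos: [0.4795, -0.1832, 0.2029]
orientation: [-0.043, -3.141, -0.0]
contact_force: [0.8, -0.3, -1.6]
width: 0.0199
finger_force: 29.9
```

```bash
python3 go.py .513 -.2975 .12 88.4
```

```text
shift [ -36.6 -113.4   82.8] turn [ 0.01 -0.03  0.03] t 10.4833 tcp [ 0.4795 -0.1832  0.2029] w 0.0199 F [ 0.83 -0.29 -1.6 ] ff 29.95 q [ 0.03  0.3   0.29  1.92 -0.11  0.93  1.92]
```

Call:
{"op": "carry_out", "data": {"rows": [[[-9,-28,0],[0,0,0],255],[[-9,-28,0],[0,0,0],255],[[-9,-28,0],[0,0,0],255],[[-9,-28,0],[0,0,0],255],[[0,0,0],[0,0,0],255]]}}

```text
time_s: 10.9
tcp_pos: [0.5127, -0.3009, 0.2028]
orientation: [0.052, 3.141, -0.006]
contact_force: [-0.6, -0.2, -0.7]
width: 0.0201
finger_force: 29.9
```

Call:
{"op": "carry_out", "data": {"rows": [[[0,0,20],[0,0,0],255],[[0,0,30],[0,0,0],255],[[0,0,30],[0,0,0],255],[[0,0,0],[0,0,0],255],[[0,0,0],[0,0,0],255]]}}

```text
time_s: 11.32
tcp_pos: [0.5117, -0.2938, 0.122]
orientation: [-0.043, -3.138, -0.002]
contact_force: [0.5, 0.1, -0.6]
width: 0.0194
finger_force: 29.9
```

```bash
python3 go.py .513 -.2975 .085 88.4;python3 - <<'E'
from h import *
o=[]
for n,x,y in(("scene",60,150),("top",330,110)):
    im=cv2.cvtColor(capture(n),cv2.COLOR_RGB2BGR);cv2.imwrite(f'pics/{n}2.png',im);o.append(cv2.resize(im[y:y+120,x:x+120],(400,400),interpolation=cv2.INTER_CUBIC))
cv2.imwrite('pics/d.png',np.hstack(o))
E
```

```text
shift [-1.5 -3.8 37. ] turn [ 0.09 -0.22  0.02] t 11.3167 tcp [ 0.5117 -0.2938  0.122 ] w 0.0194 F [ 0.48  0.14 -0.61] ff 29.95 q [ 0.23  0.52  0.29  1.82 -0.19  0.84  2.15]
```

View pics/d.png

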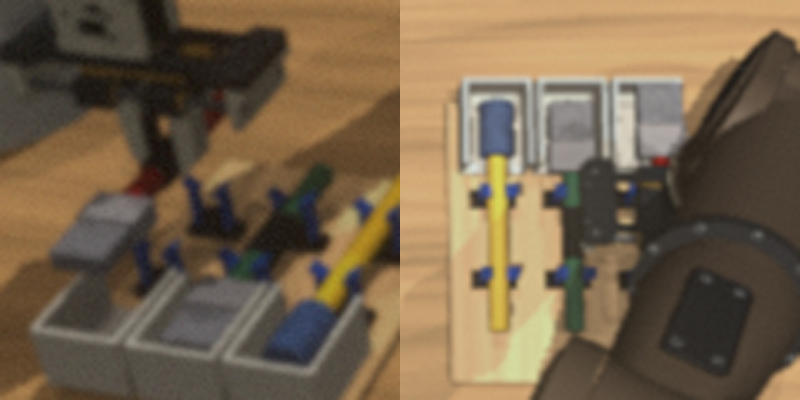

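In the top view the held bristles are at crop (660,120). Correcting for height parallax puts them at about (644,118), against a cup centre of about (648,122). That agrees with the computed correction of about -4 mm in y, and x matches the green brush. I'll correct and descend to just above the clips.

Call:
{"op": "carry_out", "data": {"rows": [[[-1.5,-3.8,10],[0,-0.2,0],255],[[0,0,15],[0,0,0],255],[[0,0,10],[0,0,0],255],[[0,0,0],[0,0,0],255],[[0,0,0],[0,0,0],255]]}}

```text
time_s: 11.83
tcp_pos: [0.5144, -0.2984, 0.088]
orientation: [0.043, 3.138, 0.0]
contact_force: [-0.1, 0.0, -0.4]
width: 0.02
finger_force: 29.9
```

```bash
python3 go.py .513 -.2977 .085 88.4
```

```text
shift [1.4 0.6 3. ] turn [0.01 0.17 0.02] t 11.8333 tcp [ 0.5144 -0.2984  0.088 ] w 0.02 F [-0.07  0.01 -0.39] ff 29.95 q [ 0.25  0.57  0.27  1.84 -0.21  0.76  2.18]
```

Call:
{"op": "carry_out", "data": {"rows": [[[0,0.5,4],[0,0.2,0],255],[[0,0,4],[0,0,0],255],[[0,0,3],[0,0,0],255],[[0,0,0],[0,0,0],255]]}}

```text
time_s: 12.17
tcp_pos: [0.5148, -0.2973, 0.0768]
orientation: [0.042, 3.141, 0.001]
contact_force: [1.0, 2.2, 0.8]
width: 0.0198
finger_force: 29.9
```

Call:
{"op": "carry_out", "data": {"rows": [[[0,0,2],[0,0,0],255],[[0,0,2],[0,0,0],255],[[0,0,2],[0,0,0],255],[[0,0,0],[0,0,0],255]]}}

```text
time_s: 12.5
tcp_pos: [0.5154, -0.2971, 0.0714]
orientation: [0.042, 3.14, 0.001]
contact_force: [0.7, 3.4, 2.8]
width: 0.0198
finger_force: 29.9
```

```bash
python3 go.py .513 -.2977 .058 88.4
```

```text
shift [ 2.4 -0.7 13.4] turn [0.04 0.08 0.07] t 12.5 tcp [ 0.5154 -0.2971  0.0714] w 0.0198 F [0.73 3.42 2.79] ff 29.95 q [ 0.25  0.59  0.26  1.84 -0.22  0.73  2.18]
```

The lateral force of +3.4 N says the berth centre lies slightly towards +y, so I'll comply with it.

Call:
{"op": "carry_out", "data": {"rows": [[[0,1.5,0],[0,0,0],255],[[0,0,1.5],[0,0,0],255],[[0,0,1.5],[0,0,0],255],[[0,0,0],[0,0,0],255]]}}

```text
time_s: 12.83
tcp_pos: [0.5151, -0.2964, 0.0684]
orientation: [0.043, 3.14, -0.001]
contact_force: [1.5, 1.4, 2.7]
width: 0.0198
finger_force: 29.9
```

Call:
{"op": "carry_out", "data": {"rows": [[[0,0.7,1.5],[0,0,0],255],[[0,0,1.5],[0,0,0],255],[[0,0,0],[0,0,0],255]]}}

```text
time_s: 13.08
tcp_pos: [0.5145, -0.2958, 0.0648]
orientation: [-0.043, -3.141, 0.0]
contact_force: [0.9, 0.3, 0.5]
width: 0.02
finger_force: 29.9
```

Call:
{"op": "carry_out", "data": {"rows": [[[0,0,1.5],[0,0,0],255],[[0,0,1],[0,0,0],255],[[0,0,0],[0,0,0],255]]}}

```text
time_s: 13.33
tcp_pos: [0.514, -0.2956, 0.0619]
orientation: [-0.043, -3.14, -0.0]
contact_force: [1.4, 0.1, -3.6]
width: 0.0202
finger_force: 29.9
```

```bash
python3 go.py .513 -.2965 .058 88.4
```

```text
shift [ 1.  -0.9  3.9] turn [ 0.02 -0.06  0.02] t 13.3333 tcp [ 0.514  -0.2956  0.0619] w 0.0202 F [ 1.4   0.06 -3.56] ff 29.95 q [ 0.25  0.6   0.26  1.85 -0.23  0.71  2.18]
```

It has snapped through and the force is now pulling down. I'll follow it gently to the pads.

Call:
{"op": "carry_out", "data": {"rows": [[[0,0,1.3],[0,0,0],255],[[0,0,1],[0,0,0],255],[[0,0,0],[0,0,0],255]]}}

```text
time_s: 13.58
tcp_pos: [0.5141, -0.2955, 0.0597]
orientation: [-0.043, -3.14, -0.0]
contact_force: [0.7, -0.3, -5.5]
width: 0.0198
finger_force: 29.9
```

Call:
{"op": "carry_out", "data": {"rows": [[[0,0,1],[0,0,0],255],[[0,0,0],[0,0,0],255]]}}

```text
time_s: 13.75
tcp_pos: [0.5142, -0.2956, 0.0589]
orientation: [-0.043, -3.141, -0.0]
contact_force: [-0.2, -0.1, -5.3]
width: 0.0201
finger_force: 30.0
```

Call:
{"op": "carry_out", "data": {"rows": [[[0,0,0.8],[0,0,0],255],[[0,0,0],[0,0,0],255]]}}

```text
time_s: 13.92
tcp_pos: [0.5145, -0.2955, 0.0583]
orientation: [-0.043, -3.141, -0.0]
contact_force: [-0.5, 1.1, -2.5]
width: 0.0197
finger_force: 29.9
```

Call:
{"op": "carry_out", "data": {"rows": [[[0,0,0.7],[0,0,0],255],[[0,0,0],[0,0,0],255]]}}

```text
time_s: 14.08
tcp_pos: [0.5147, -0.2957, 0.0578]
orientation: [0.043, 3.141, -0.0]
contact_force: [-0.7, -0.1, -0.1]
width: 0.0199
finger_force: 29.9
```

Call:
{"op": "carry_out", "data": {"rows": [[[0,0,0],[0,0,0],145],[[0,0,0],[0,0,0],145],[[0,0,0],[0,0,0],145],[[0,0,0],[0,0,0],145],[[0,0,0],[0,0,0],145]]}}

```text
time_s: 14.5
tcp_pos: [0.5147, -0.2957, 0.0578]
orientation: [0.043, 3.141, -0.0]
contact_force: [-0.4, -0.5, 0.4]
width: 0.0393
finger_force: 0.0
```

Call:
{"op": "carry_out", "data": {"rows": [[[0,0,-5],[0,0,0],145],[[0,0,-20],[0,0,0],145],[[0,0,-35],[0,0,0],145],[[0,0,-40],[0,0,0],145],[[0,0,-40],[0,0,0],145]]}}

```text
time_s: 14.92
tcp_pos: [0.5139, -0.2955, 0.1993]
orientation: [-0.044, -3.14, -0.0]
contact_force: [1.9, -0.3, 0.0]
width: 0.0394
finger_force: 0.0
```

Call:
{"op": "carry_out", "data": {"rows": [[[20,36,0],[0,0,0],145],[[20,36,0],[0,0,0],145],[[20,36,0],[0,0,0],145],[[20,36,0],[0,0,0],145],[[20,36,0],[0,0,0],145]]}}

```text
time_s: 15.33
tcp_pos: [0.4184, -0.1116, 0.1981]
orientation: [0.043, 3.14, 0.0]
contact_force: [0.8, 1.0, -0.2]
width: 0.0397
finger_force: 0.0
```

```bash
python3 - <<'E'
from h import *
o=[]
for n,x,y in(("scene",60,150),("top",330,110)):
    im=cv2.cvtColor(capture(n),cv2.COLOR_RGB2BGR);cv2.imwrite(f'pics/{n}3.png',im);o.append(cv2.resize(im[y:y+120,x:x+120],(400,400),interpolation=cv2.INTER_CUBIC))
cv2.imwrite('pics/e.png',np.hstack(o))
E
```

```text
(no output)
```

View pics/e.png

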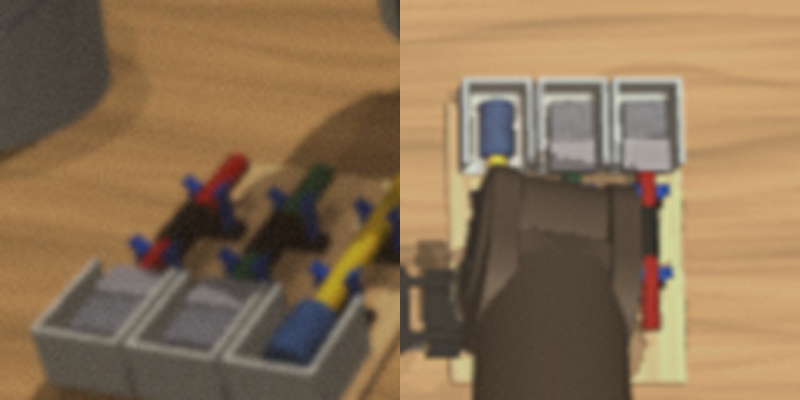

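The red brush sits in both clips of the right-hand berth at crop (650,250), parallel to the green one. Its bristles are in the cup at (648,130). I'll let the arm settle, then hand in.

Call:
{"op": "carry_out", "data": {"rows": [[[0,0,0],[0,0,0],145],[[0,0,0],[0,0,0],145],[[0,0,0],[0,0,0],145]]}}

```text
time_s: 15.68
tcp_pos: [0.4202, -0.1141, 0.1981]
orientation: [0.046, 3.14, -0.001]
contact_force: [-0.4, 0.4, -0.4]
width: 0.0395
finger_force: 0.0
```

```bash
python3 -c "
from rig import *
print(close_job())"
```

```text
the job is handed in; nothing more can be done
None
```

The red-handled brush was set down and regripped, then snapped into both clips of the empty berth with its bristles in the drip cup and released; I handed the job in at about 16 s, and the hand-in call returned no verdict.

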